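Clamp a flatware tray's end wall for gluing

ROBOT

A 6-joint arm with a two-finger parallel gripper is mounted at the origin on the work surface. World frame = base frame: x ahead of the robot, y to its left, z up, the work surface at z = 0. Lengths are in m, angles in rad, forces in N, time in s.
With the tool pointing down it reaches from about 0.325 to 0.775 m from the base axis. Payload 9.3 kg.
Tool frame: the origin (TCP) lies at the very end of the fingers, on their centre line; the grasp point (between the pads) lies 19 mm behind it (manip.hold_point_z is the distance from the TCP to the grasp point, in m); z points along the fingers, y is the line along which they close (so a half turn about z gives the same grasp; the last joint's range is limited). The gripper opens to 85 mm and grips with 20 to 120 N. Pads are 22 mm wide; open, the fingers measure 114 mm over their backs; the gripper's body (76 mm by 85 mm) begins 54 mm behind the grasp point. The pads swing forward as they close: fully open they stand 13 mm farther back than shut.
Start: joints at [1.181, 0.259, 0.021, 1.334, 0, 1.418], TCP at [0.129, 0.535, 0.231] pointing down, gripper open.
Joint ranges: [-3.04, 3.04], [-0.91, 1.82], [-1.04, 1.36], [-1.92, 1.95], [-1.52, 1.45], [-3.14, 3.14]. Speed limits (rad/s): [2.22, 2.22, 2.79, 3.14, 3.14, 3.14].

INTERFACE

Orientations are given as a unit quaternion [x, y, z, w].
In Python, from workcell import manip, get_image, camera_params gives the robot as it stands. The module is installed in compiled form; this text tells all that it offers.
- The arm moves only by the tool apply_moves, never from a script. Its argument "increments" is a list of rows, each a list of 5 numbers: the finger opening in mm, from 0 to 85.4, then the shift along the tool's x, y, z in mm, then the turn about the tool's z in degrees. In form: [[claw, x, y, z, yaw], ...]. A call has 1 to 12 rows; each row is the pose to reach, as a shift and turn from the pose commanded when the call began, along the tool's axes at that moment; what a row does not reach only later rows make up. A row lasts 1/10 s, in which the tool goes at most 50 mm and 8.59 degrees, less where a joint would pass 70% of its speed; a pose out of reach is approached as far as the arm can. A call with a gripper value outside its range is refused whole. The fingers move at their own pace and stop on an object; "newtons" is the grip in N (left out, the last holds). Time passes only in rows, so rows that repeat a pose let the fingers close. It gives the time, the measured TCP pose, the force, the opening and the grip force at its end, in the units of the state.
- manip.get_state(): the state, without advancing time (a new reading comes with each control period).
- get_image(name): name is "scene" or "top" or "wrist"; returns the picture (480x640x3 uint8, blue, green, red); there is no depth.
- camera_params(name): a dict with "fx", "fy", "cx", "cy" (pixels), "rvec" (rotation vector, rad) and "tvec" (3), from world to camera coordinates, as OpenCV has them. Camera axes: x right, y down, z forward; pixel columns grow to the right and rows downward; lengths in m; the calibration is good to about 2 mm. A picture is of the moment at which its call begins: read the wrist's pose just before it. camera_params takes no time and is no camera call; for the wrist camera it gives the pose at the moment of the call.
- manip.job_done(): hands the job in; it is judged then, once.
The state is a dict: "time": time; "joint_pos": joint angles; "joint_vel": joint speeds; "joint_efforts": joint torques, N m; "tool_pos": TCP position; "tcp_rot": TCP orientation; "contact_force": force on the tool from outside, world axes, zero at the start; "moment": the same for the moment, N m; "gripper_width": opening from 0.0 (shut) to 1.0 (fully open); "finger_force": force on a finger pad.
Only numpy, scipy, OpenCV 4.12 (cv2) and the standard library are available. Lean on these libraries where they do the work, as an engineer would, in place of code of your own. Each camera call takes 0.05 s, during which the arm holds its last target. There are 200 camera calls.

TASK

The bamboo flatware tray's end wall has been glued and stands just off the tray's end, on the gluing board, inside the jaws of the one-hand ratchet bar clamp. Take the clamp's upright handle and trigger together between your fingers and pump the trigger, letting it spring back out between pulls, until the moving jaw has closed the joint, and then keep squeezing so that the jaw presses the wall snugly home without crushing the thin bamboo. Finish while still holding the trigger squeezed; do not push the tray or the wall by hand and leave everything else on the counter where it is.

Things in the scene. Friction and masses are not known exactly. Their poses are not given: they have to be found in the camera images.
- jig: plywood gluing board 520 x 240 x 15 mm with the bar clamp, fixed on the counter. Origin on the counter under it (board from x -250 to +270 mm). x runs along the clamp's steel bar to the stop batten (its face at x = 200 mm) and fixed jaw; z up. The bar (7 mm wide, 20 high, axis at y = 0, 85 mm above the counter, saw teeth on top) lies in two wooden saddles and never moves
- grip (a point): grip of the clamp, 157 mm above the counter, half-way between the handle's back and the resting trigger's front, which are 58 mm apart here (39 mm when fully squeezed). It rides on the jaw. The upright handle (20 mm thick, 28 wide, top at 190 mm) is on the side away from the stop, the trigger on the stop side. The housing below tops out at 107 mm. Pinch both from above, along the bar
- jaw (a joint): travel of the moving jaw (with handle, trigger and pad) along the bar to the stop, m; starts at 0 to 0.023, ends at 0.058. Sliding friction 6 N. The ratchet lets it go forward only, tooth by tooth, 4 mm apart: when the trigger is let out it slips back 1 or 2 mm, under load up to 4 mm. A full pull drives it on about 8 mm
- trigger (a joint): trigger angle, rad: 0 sprung out, 0.333 fully squeezed; it turns about a pin 60 mm below the grip's middle. Its spring takes 2.5 N there at rest, 4.5 N fully squeezed. Drives the jaw 30 mm per rad, after up to 4 mm lost catching a tooth. Each newton on the trigger presses the jaw with 2 N: a 20 N pinch of handle and trigger stalls at 15 to 30 N on the work, short of 0.333 if it is tight
- trigger_mid (a point): middle of the trigger lever at the height of the grip; the lever is 12 mm thick along the bar, 22 mm wide, about 80 mm long, and leans 9 degrees towards the stop at rest
- pad: soft rubber pad of the moving jaw, 34 x 34 mm face; its origin is the centre of the pad's free face, 37 mm above the counter, facing the stop. It gives 1 mm per 8 N
- end_wall: the tray's loose end wall: bamboo, 9 mm thick along the bar, 150 mm long across it, 45 mm high, standing on the board a few mm off the tray's open end, between tray and pad. Origin under its centre, x along the bar towards the tray. More than 60 N crushes it
- tray: bamboo flatware tray 235 mm long (along the bar), 150 wide, 45 high, open at the end near the moving jaw; its other end is 1 to 4 mm off the stop batten. Origin under its centre, x along the bar to the stop. The end wall is home with its centre 122 mm from the tray's origin
- glue_bottle: plastic bottle of wood glue, 52 mm in diameter, 142 mm tall, beside the board; origin under its centre
- glue_brush: small glue brush lying on the plywood board beside the tray; origin under its middle
- offcut: wooden offcut 60 x 22 x 12 mm lying on the board; origin under its centre
- pen: black pen 125 mm long lying on the counter; origin under its centre
- mug: white ceramic mug 82 mm wide, 95 mm tall; origin under its centre
- coffee_jar: glass coffee jar 80 mm wide, 130 mm tall; origin under its centre
- teaspoon: teaspoon lying on the counter
- carafe: round glass coffee carafe 136 mm wide, 132 mm tall, with a handle; origin under its centre

How it is judged:
On the way, in this order (a step that is already met when the one before it is completed fails the run):
1. the trigger is pulled (value of joint trigger above 0.16 rad), for 0.05 s.
2. and let out again (value of joint trigger below 0.1 rad), for 0.05 s.
3. the jaw presses the end wall against the tray (contact force between pad and end_wall above 8 N and contact force between end_wall and tray above 5 N), for 0.2 s.
At the end, for the whole second after the job is handed in: Through the last second the pad presses the end wall with 8 to 50 N, the wall stands square against the tray's end (within 1.5 mm, 0.02 rad and 10 mm sideways) and presses on it with more than 5 N, and the fingers still hold the trigger squeezed with more than 4 N (all of step 3 and contact force between pad and end_wall below 50 N and x of end_wall in the frame of tray above -0.1235 m and y of end_wall in the frame of tray between -0.01 and 0.01 m and angle between the x axis of end_wall and the x axis of tray, either way round below 0.02 rad and contact force between the fingers and trigger above 4 N); the arm keeps its last pose, push and grip.
It fails at once if the end wall is crushed (pressed with more than 60 N) (contact force between pad and end_wall above 60 N).
It fails at once if the end wall falls over or the tray is tipped (angle between end_wall's own z axis and vertical above 0.3 rad or angle between tray's own z axis and vertical above 0.15 rad).
It fails at once if the robot pushes the tray or the wall itself (contact force between any of the fingers, the arm and tray above 2 N or contact force between any of the fingers, the arm and end_wall above 2 N).
It fails at once if a bystander is moved by more than 30 mm (distance of any of glue_bottle, glue_brush, offcut, pen, mug, coffee_jar, teaspoon, carafe from where it was at the start of the episode above 0.03 m).
It also fails if it takes over 42 s, if anything falls off the work surface, if the arm or the gripper's body presses on something with over 40 N, if the wrist force passes 120 N, or if a joint passes its speed limit or range.

## Working session

There is one attempt and no reset: what is moved stays moved. The work goes in short steps, Python scripts to look and compute and a tool call to move; the robot and the scene stay as the last step left them, time stands still between calls to the robot, and variables do not carry over. Pictures are saved under pics/ and viewed, at most 13 in all, crops included, and the job is handed in when it is done.

Besides the shell and the picture viewer there is one more tool, called after "Emit:" by a JSON object that holds its "op" and its "data", one argument or row to a line. apply_moves: Moves the arm, as the interface text tells. Its arguments: {"type":"object","properties":{"increments":{"type":"array","items":{"type":"array","items":{"type":"number"}}},"newtons":{"type":"number"}},"required":["increments"]}

```bash
mkdir -p pics
cat > h.py <<'E'
import numpy as np, cv2
from workcell import manip, get_image, camera_params
def ray(name,u,v,z,P=None):
    P=P or camera_params(name); R,_=cv2.Rodrigues(np.array(P["rvec"],float)); t=np.array(P["tvec"],float).ravel()
    d=R.T@np.array([(u-P["cx"])/P["fx"],(v-P["cy"])/P["fy"],1]); c=-R.T@t
    return c+d*(z-c[2])/d[2]
E
python3 - <<'E'
from h import *
a=get_image("scene");b=get_image("top")
cv2.imwrite("pics/s0.png",a);cv2.imwrite("pics/t0.png",b)
print(manip.get_state(), manip.hold_point_z)
for n in("scene","top"):print(camera_params(n))
E
```

```text
{'time': 0.1, 'joint_pos': array([ 1.18141326e+00,  2.59113257e-01,  2.08369665e-02,  1.33367643e+00,
       -8.60433860e-07,  1.41819022e+00]), 'joint_vel': array([-0.00013919, -0.00293636,  0.00159703,  0.00182359,  0.00074019,
       -0.00028735]), 'joint_efforts': array([ 3.77168399e-03, -5.56696415e+01,  3.45067871e+01,  1.17191221e-02,
       -1.31086499e-04,  2.08274038e-07]), 'tool_pos': array([0.12892797, 0.53442344, 0.23073864]), 'tcp_rot': array([ 1.18112099e-01,  9.93000100e-01, -5.57209865e-04, -1.54362659e-04]), 'contact_force': array([ 0.88511031,  0.57928024, -0.85803995]), 'moment': array([0.00812696, 0.03379579, 0.0515566 ]), 'finger_force': 0.0, 'gripper_width': 0.9995133272149851} 0.0187
{'fx': 500.2938297785951, 'fy': 500.2938297785951, 'cx': 312.46257044446577, 'cy': 243.54510170322467, 'rvec': array([ 1.22828664,  2.53368129, -0.71947177]), 'tvec': array([ 0.27506783, -0.36958503,  1.6387224 ])}
{'fx': 615.890569734794, 'fy': 615.890569734794, 'cx': 315.4616373688911, 'cy': 234.92463898305, 'rvec': array([ 2.2202413 , -2.16682195,  0.07113422]), 'tvec': array([0.08988265, 0.57812492, 1.46486604])}
```

View pics/s0.png

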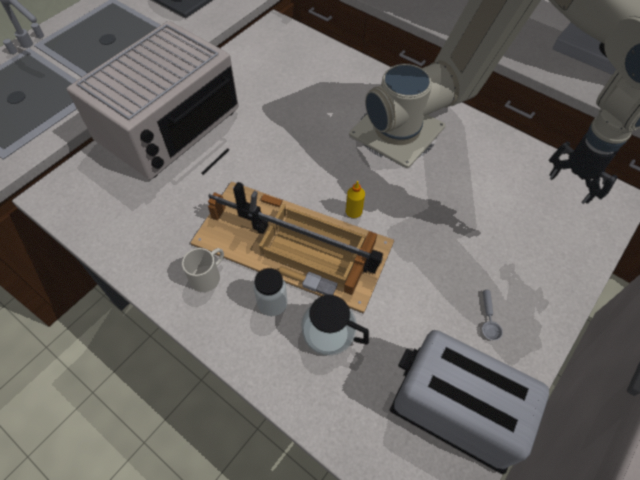

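View pics/t0.png

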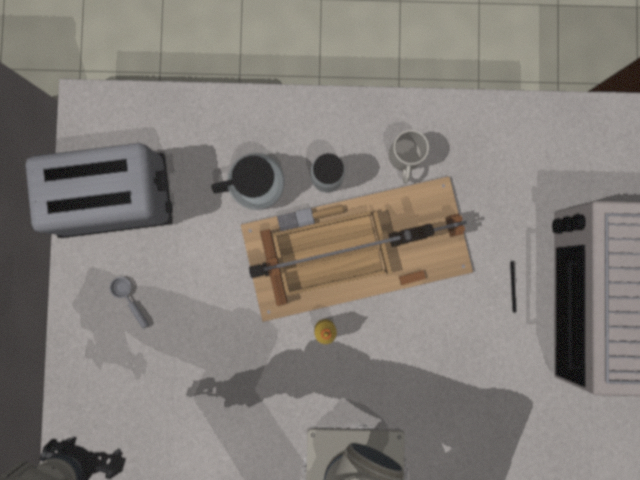

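The scene view shows the clamp on the board, with its handle at about (242,200). In the top view the board's corners are at (242,225), (449,176), (473,270) and (264,321), and the handle and trigger are at about (390–433,235). I'll measure these from crops.

Run:
```python
from h import *
b=cv2.imread("pics/t0.png");a=cv2.imread("pics/s0.png")
c=np.vstack([cv2.resize(b[195:270,370:500],(780,450),interpolation=2)])
s=cv2.resize(a[170:270,195:325],(780,600),interpolation=2)
cv2.imwrite("pics/tc.png",c);cv2.imwrite("pics/sc.png",s)
co=np.array([ray("top",u,v,.015)[:2] for u,v in((242,225),(449,176),(473,270),(264,321))])
print(co, np.linalg.norm(co-np.roll(co,-1,0),axis=1))
d=(co[0]+co[3]-co[1]-co[2]);d/=np.linalg.norm(d);print(d,np.degrees(np.arctan2(d[1],d[0])),"ctr",co.mean(0),"jig",co.mean(0)-d*.01)
```

```text
[[ 0.59548994  0.28147498]
 [ 0.72699594 -0.21649922]
 [ 0.50070421 -0.27683309]
 [ 0.36701086  0.22180447]] [0.51504576 0.23419676 0.51624929 0.23614245]
[-0.25715222  0.96637091] 104.9011520613094 ctr [0.54755024 0.00248678] jig [ 0.55012176 -0.00717693]
```

View pics/tc.png

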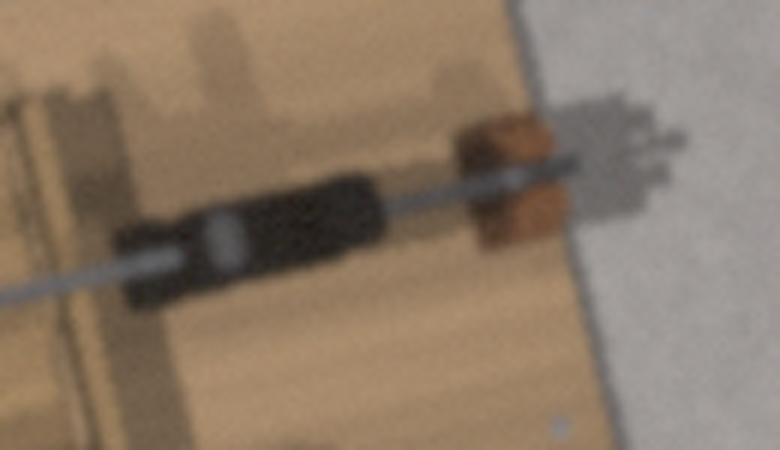

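View pics/sc.png

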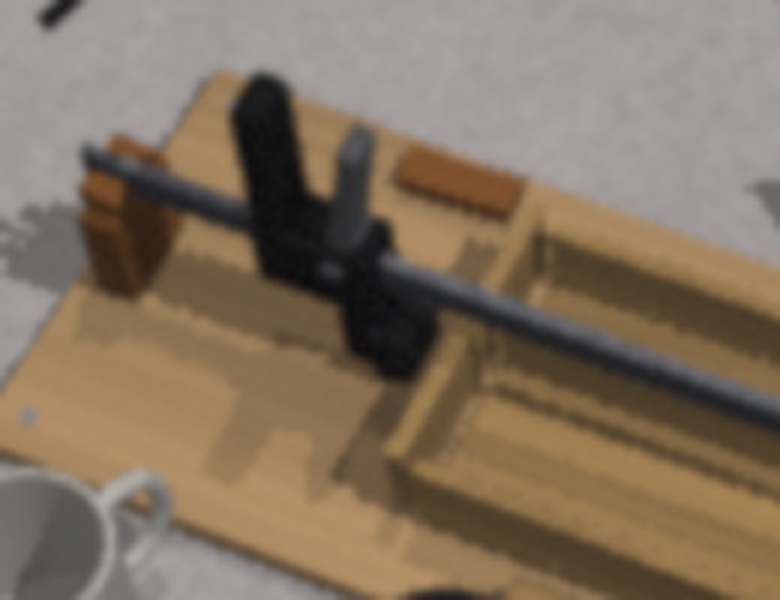

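The top crop shows the grey trigger top at crop (225,240), or image (407.5,235), and the black handle's back edge at image (434,230). The scene crop shows the upright handle top and the grey trigger on the stop side.

Run:
```python
from h import *
d=np.array([-.25715,.96637]);n=np.array([-d[1],d[0]]);J=np.array([.5501,-.0072])
def p(l,q): q=q[:2]-J; print(l,"jig x %.4f y %.4f"%(q@d,q@n))
p("trig top@.176",ray("top",407.5,235,.176))
p("handle back top@.19",ray("top",433.8,230,.19))
p("trig scene@.178",ray("scene",254.5,191.9,.178))
p("handle scene@.19",ray("scene",238.7,184.2,.19))
p("bar near end@.095",ray("top",465,222.5,.095)); p("bar@.095",ray("top",330,254.5,.095)); p("bar@.095",ray("top",275,267.5,.095))
for n_ in("top",):
  a,b=ray("top",462,223.2,.095)[:2],ray("top",275,267.5,.095)[:2];e=(b-a);print(np.degrees(np.arctan2(e[1],e[0])))
```

```text
trig top@.176 jig x -0.0884 y 0.0019
handle back top@.19 jig x -0.1431 y 0.0050
trig scene@.178 jig x -0.0863 y 0.0063
handle scene@.19 jig x -0.1295 y 0.0047
bar near end@.095 jig x -0.2366 y 0.0031
bar@.095 jig x 0.0806 y 0.0021
bar@.095 jig x 0.2090 y 0.0016
104.71385711507772
```

Emit:
{"op": "apply_moves", "data": {
  "increments": [
    [85,-100,-90,-30,-5],
    [85,-250,-225,-30,-12],
    [85,-400,-360,-30,-19],
    [85,-588,-530,-30,-28.4],
    [85,-588,-530,-30,-28.4],
    [85,-588,-530,-30,-28.4],
    [85,-588,-530,-30,-28.4],
    [85,-588,-530,-30,-28.4],
    [85,-588,-530,-30,-28.4],
    [85,-588,-530,-30,-28.4],
    [85,-588,-530,-30,-28.4],
    [85,-588,-530,-30,-28.4]
  ]
}}

```text
time: 1.3
tool_pos: [0.4636, 0.0452, 0.2569]
tcp_rot: [-0.129, 0.992, 0.0, -0.0]
contact_force: [-0.0, 1.2, 0.2]
gripper_width: 0.997
finger_force: 0.0
```

Emit:
{"op": "apply_moves", "data": {
  "increments": [
    [85,0,0,0,0]
  ]
}}

```text
time: 1.4
tool_pos: [0.4657, 0.0428, 0.256]
tcp_rot: [-0.126, 0.992, -0.0, -0.0]
contact_force: [-0.1, 0.8, -1.0]
gripper_width: 0.994
finger_force: 0.0
```

Emit:
{"op": "apply_moves", "data": {
  "increments": [
    [85,-66,-184,0,-0.3],
    [85,-66,-184,0,-0.3],
    [85,-66,-184,0,-0.3],
    [85,-66,-184,0,-0.3],
    [85,-66,-184,0,-0.3],
    [85,-66,-184,0,-0.3],
    [85,-66,-184,0,-0.3]
  ]
}}

```text
time: 2.1
tool_pos: [0.5733, -0.1128, 0.2568]
tcp_rot: [-0.132, 0.991, 0.0, -0.0]
contact_force: [-0.2, 0.7, 0.3]
gripper_width: 0.998
finger_force: 0.0
```

Run:
```python
from h import *
s=manip.get_state();print(s["tool_pos"],s["tcp_rot"],s["joint_pos"]);P=camera_params("wrist");print(P)
a=get_image("wrist");cv2.imwrite("pics/w1.png",a)
```

```text
[ 0.57334085 -0.11282389  0.25683483] [-1.31921517e-01  9.91260083e-01  2.51260373e-04 -3.13755308e-04] [-3.37944940e-01  3.13656468e-01  1.63932401e-01  1.42185935e+00
  1.63642144e-04 -6.02559406e-01]
{'fx': 413.57633632272217, 'fy': 413.57633632272217, 'cx': 319.7767133142191, 'cy': 239.85909632227353, 'rvec': array([-1.78270347, -2.32944736, -0.36089712]), 'tvec': array([ 0.25828119, -0.54523099,  0.24514589])}
```

View pics/w1.png

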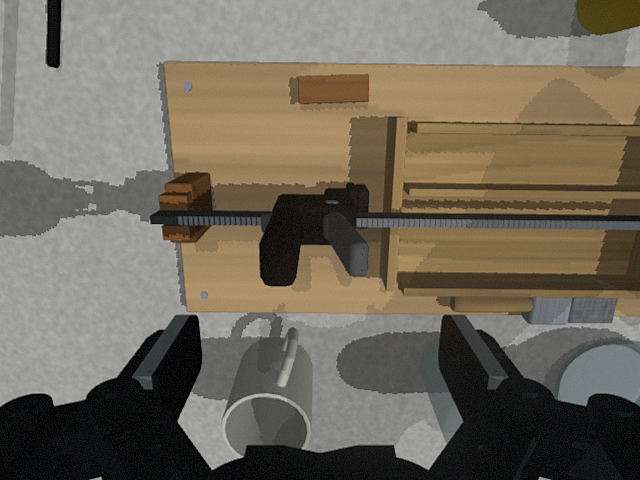

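The handle top spans columns 260–296 near row 275. The trigger tip spans columns 346–368, and the bar lies along row 218 or so.

Run:
```python
from h import *
s=manip.get_state();P=camera_params("wrist");R=cv2.Rodrigues(np.array(P["rvec"]))[0];print("cam",-R.T@P["tvec"])
from scipy.spatial.transform import Rotation as Q
T=Q.from_quat(s["tcp_rot"]).as_matrix()
def p(l,u,v,z): q=T.T@(ray("wrist",u,v,z)-s["tool_pos"]); print(l,(q*1000).round(1))
p("handle back",260,275,.19);p("handle inner",296,275,.19)
p("handle -y side",278,285,.19);
p("trig front",368,265,.176);p("trig back",346,265,.176);p("trig tip edge",358,276,.176)
p("bar",155,218,.095);p("bar",500,222,.095);p("bar",639,225,.095);p("wall",396,200,.06)
print("bar angle")
```

```text
cam [ 0.49747297 -0.13269464  0.39884579]
handle back [ -8.  -32.2  67.2]
handle inner [ -8.  -12.6  67.2]
handle -y side [-13.9 -22.6  67.2]
trig front [-7.6 28.2 81.2]
trig back [-7.6 15.5 81.2]
trig tip edge [-14.4  22.6  81.2]
bar [  -0.7 -124.6  162.1]
bar [ -3.9 137.4 162.2]
bar [ -6.3 243.6 162.2]
wall [  5.6  63.9 197.2]
bar angle
```

Emit:
{"op": "apply_moves", "data": {
  "increments": [
    [85,-1.5,-3.5,0,0.6],
    [85,-1.5,-3.5,40,0.6],
    [85,-1.5,-3.5,75,0.6],
    [85,-1.5,-3.5,100,0.6],
    [85,-1.5,-3.5,122,0.6],
    [85,-1.5,-3.5,122,0.6],
    [85,-1.5,-3.5,122,0.6],
    [85,-1.5,-3.5,122,0.6]
  ],
  "newtons": 20
}}

```text
time: 2.95
tool_pos: [0.577, -0.1167, 0.1367]
tcp_rot: [-0.127, 0.992, -0.001, 0.001]
contact_force: [1.2, -0.0, -0.7]
gripper_width: 0.996
finger_force: 0.0
```

Run:
```python
from h import *
a=get_image("wrist");cv2.imwrite("pics/w2.png",a)
```

```text
(no output)
```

View pics/w2.png

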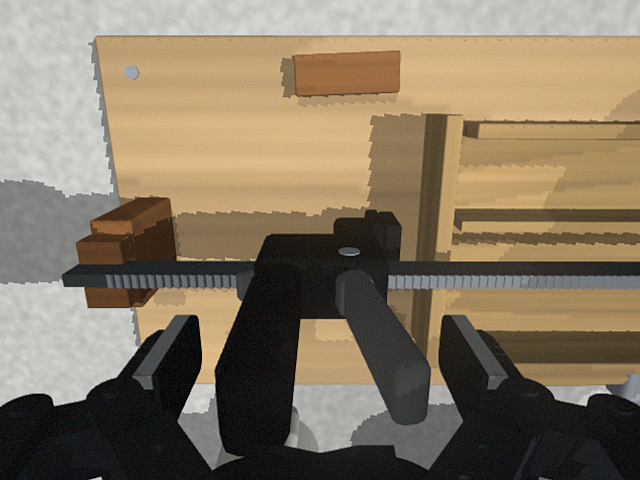

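The handle and trigger (columns 216–428) stand centred between the pads. I'll squeeze now.

Emit:
{"op": "apply_moves", "data": {
  "increments": [
    [38,0,0,0,0],
    [38,0,0,0,0],
    [38,0,0,0,0],
    [38,0,0,0,0],
    [38,0,0,0,0],
    [38,0,0,0,0]
  ],
  "newtons": 20
}}

```text
time: 3.6
tool_pos: [0.5773, -0.1174, 0.1373]
tcp_rot: [-0.126, 0.992, -0.001, 0.002]
contact_force: [-1.9, -2.3, 13.7]
gripper_width: 0.465
finger_force: 19.2
```

Emit:
{"op": "apply_moves", "data": {
  "increments": [
    [66,0,0,0,0],
    [68,0,0,0,0],
    [70,0,5,0,0],
    [70,0,5,0,0]
  ],
  "newtons": 20
}}

```text
time: 4.0
tool_pos: [0.5747, -0.1113, 0.1347]
tcp_rot: [-0.127, 0.992, 0.0, -0.0]
contact_force: [-1.1, 1.1, 0.4]
gripper_width: 0.821
finger_force: 0.6
```

```bash
cat > m.py <<'E'
from h import *
import sys
a=get_image("wrist");cv2.imwrite("pics/%s.png"%sys.argv[1],a)
# gap row scan: handle/trigger extents (dark, saturation low) at row 370
E
python3 m.py w3; python3 -c "
import cv2,numpy as np
for n in('w2','w3'):
  a=cv2.imread('pics/%s.png'%n);h=cv2.cvtColor(a,cv2.COLOR_BGR2HSV)
  r=h[330,205:440];m=(r[:,1]<90)&(r[:,2]<110);d=np.flatnonzero(np.diff(m.astype(int)));print(n,d+205)
  r=h[150,300:500,1];v=h[150,300:500,2].astype(int);e=np.diff(v);print(np.flatnonzero(abs(e)>25)+300)
"
```

```text
w2 [231 236 239 240 245 247 249 250 251 255 258 261 262 264 265 266 267 278
 281 285 286 287 288 292 294 298 350 405]
[369 370 422 443 444 459]
w3 [206 207 208 211 213 214 216 218 224 237 238 240 244 245 247 248 251 256
 259 260 262 263 271 272 274 276 278 279 285 286 295 296 298 299 300 301
 302 353 409 414]
[360 413 432 433 434]
```

View pics/w3.png

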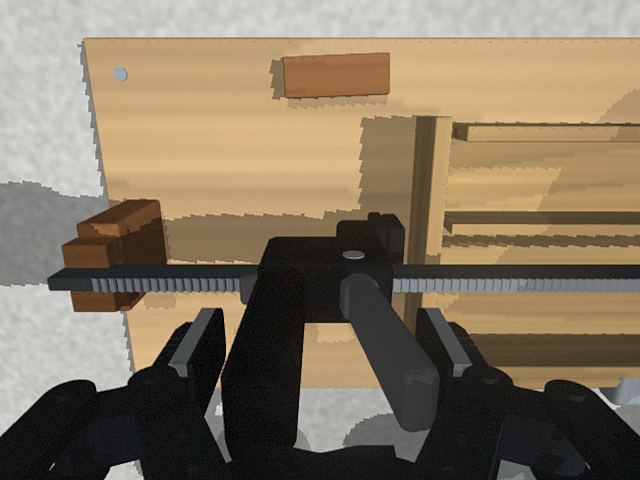

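The jaw advanced about 7 mm and the trigger sprang out. Its right edge is at about 438, near the right pad, so I'll shift 2 mm forward and squeeze again.

Emit:
{"op": "apply_moves", "data": {
  "increments": [
    [70,0,2,0,0],
    [38,0,2,0,0],
    [38,0,2,0,0],
    [38,0,2,0,0],
    [38,0,2,0,0],
    [38,0,2,0,0]
  ],
  "newtons": 20
}}

```text
time: 4.65
tool_pos: [0.5752, -0.1103, 0.1367]
tcp_rot: [-0.126, 0.992, -0.001, 0.001]
contact_force: [-2.0, -1.7, 13.4]
gripper_width: 0.467
finger_force: 18.0
```

Emit:
{"op": "apply_moves", "data": {
  "increments": [
    [66,0,0,0,0],
    [70,0,3,0,0],
    [72,0,6,0,0],
    [72,0,6,0,0]
  ],
  "newtons": 20
}}

```text
time: 5.05
tool_pos: [0.5728, -0.1038, 0.1348]
tcp_rot: [-0.127, 0.992, 0.0, -0.0]
contact_force: [-0.3, -0.1, -0.3]
gripper_width: 0.837
finger_force: 0.0
```

```bash
python3 m.py w4
```

```text
(no output)
```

View pics/w4.png

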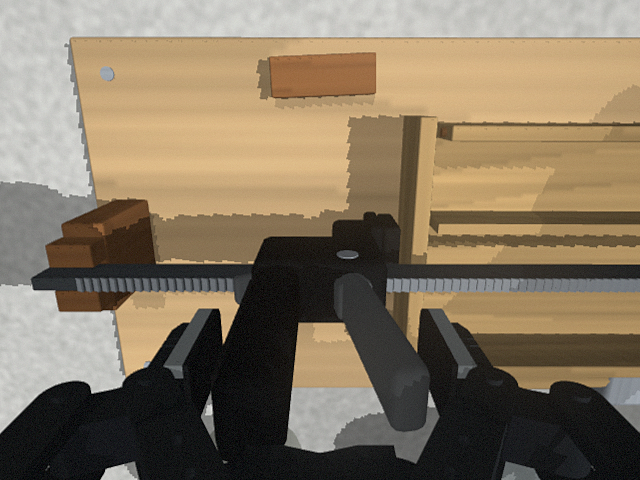

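The jaw moved on by about 5.5 mm. Its nose (about 400) is now close to the wall, and the wall is still a few mm off the tray.

Emit:
{"op": "apply_moves", "data": {
  "increments": [
    [70,0,-1,0,0],
    [38,0,-1,0,0],
    [38,0,-1,0,0],
    [38,0,-1,0,0],
    [38,0,-1,0,0],
    [38,0,-1,0,0]
  ],
  "newtons": 20
}}

```text
time: 5.7
tool_pos: [0.5741, -0.1058, 0.1368]
tcp_rot: [-0.126, 0.992, -0.001, 0.002]
contact_force: [-1.3, -2.3, 12.5]
gripper_width: 0.466
finger_force: 17.0
```

Emit:
{"op": "apply_moves", "data": {
  "increments": [
    [66,0,0,0,0],
    [70,0,3,0,0],
    [72,0,6,0,0],
    [72,0,6,0,0]
  ],
  "newtons": 20
}}

```text
time: 6.1
tool_pos: [0.5715, -0.0988, 0.1347]
tcp_rot: [-0.127, 0.992, 0.0, -0.0]
contact_force: [-0.4, -0.0, -0.7]
gripper_width: 0.84
finger_force: 0.0
```

Emit:
{"op": "apply_moves", "data": {
  "increments": [
    [38,0,0,0,0],
    [38,0,0,0,0],
    [38,0,0,0,0],
    [38,0,0,0,0],
    [38,0,0,0,0]
  ],
  "newtons": 20
}}

```text
time: 6.6
tool_pos: [0.5721, -0.0992, 0.1363]
tcp_rot: [-0.126, 0.992, 0.0, 0.001]
contact_force: [-3.0, 1.1, 11.3]
gripper_width: 0.473
finger_force: 15.9
```

Emit:
{"op": "apply_moves", "data": {
  "increments": [
    [38,0,0,0,0],
    [38,0,0,0,0],
    [38,0,0,0,0]
  ],
  "newtons": 20
}}

```text
time: 6.9
tool_pos: [0.5721, -0.0991, 0.1363]
tcp_rot: [-0.126, 0.992, 0.0, 0.001]
contact_force: [-1.8, 1.4, 12.0]
gripper_width: 0.471
finger_force: 15.9
```

```bash
python3 m.py w5
```

```text
(no output)
```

View pics/w5.png

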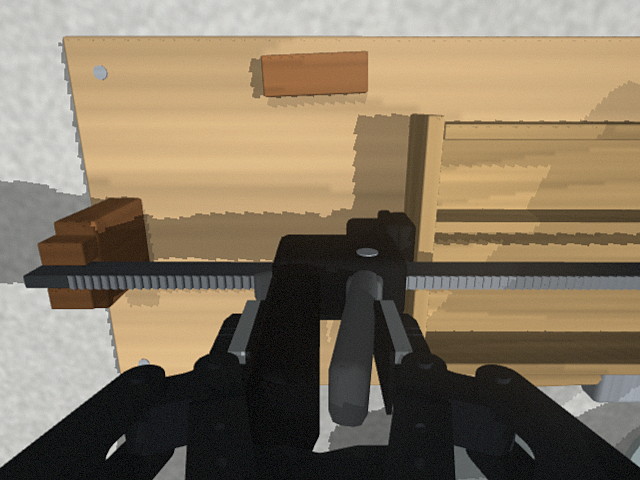

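The wall has moved about 7 mm relative to the offcut and now touches the tray's side rails at about (443,130). I'll keep pumping until it stalls.

Emit:
{"op": "apply_moves", "data": {
  "increments": [
    [66,0,0,0,0],
    [70,0,3,0,0],
    [72,0,5,0,0],
    [72,0,5,0,0]
  ],
  "newtons": 20
}}

```text
time: 7.35
tool_pos: [0.5704, -0.0942, 0.1348]
tcp_rot: [-0.127, 0.992, -0.0, -0.0]
contact_force: [0.3, -0.4, 0.2]
gripper_width: 0.843
finger_force: 0.0
```

Emit:
{"op": "apply_moves", "data": {
  "increments": [
    [38,0,0,0,0],
    [38,0,0,0,0],
    [38,0,0,0,0],
    [38,0,0,0,0],
    [38,0,0,0,0],
    [38,0,0,0,0],
    [38,0,0,0,0],
    [38,0,0,0,0]
  ],
  "newtons": 20
}}

```text
time: 8.15
tool_pos: [0.5712, -0.0959, 0.1364]
tcp_rot: [-0.126, 0.992, -0.001, 0.001]
contact_force: [-2.2, -6.8, 10.3]
gripper_width: 0.481
finger_force: 13.9
```

```bash
python3 m.py w6
```

```text
(no output)
```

View pics/w6.png

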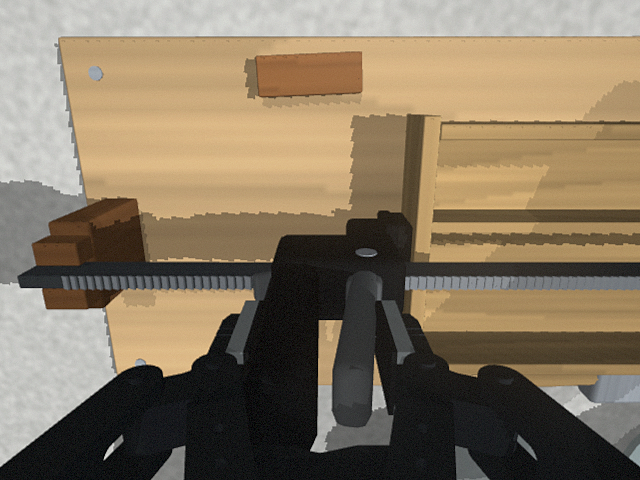

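Against the offcut the wall has barely moved (149 px versus 148) and the jaw gained about 1.5 mm, so it is now stalling on the work. The arm leans forward by 7 N, so I'll do one more stroke, better centred.

Emit:
{"op": "apply_moves", "data": {
  "increments": [
    [66,0,0,0,0],
    [72,0,0,0,0],
    [74,0,0,0,0],
    [74,0,0,0,0]
  ],
  "newtons": 20
}}

```text
time: 8.6
tool_pos: [0.5703, -0.0942, 0.1346]
tcp_rot: [-0.127, 0.992, 0.0, -0.0]
contact_force: [-0.2, 1.2, -1.5]
gripper_width: 0.868
finger_force: 0.7
```

Emit:
{"op": "apply_moves", "data": {
  "increments": [
    [36,0,0,0,0],
    [36,0,0,0,0],
    [36,0,0,0,0],
    [36,0,0,0,0],
    [36,0,0,0,0],
    [36,0,0,0,0],
    [36,0,0,0,0],
    [36,0,0,0,0]
  ],
  "newtons": 20
}}

```text
time: 9.4
tool_pos: [0.5707, -0.0941, 0.136]
tcp_rot: [-0.127, 0.992, 0.0, 0.001]
contact_force: [-2.1, 1.6, 9.9]
gripper_width: 0.524
finger_force: 10.9
```

Emit:
{"op": "apply_moves", "data": {
  "increments": [
    [36,0,0,0,0],
    [36,0,0,0,0],
    [36,0,0,0,0],
    [36,0,0,0,0],
    [36,0,0,0,0]
  ],
  "newtons": 24
}}

```text
time: 9.9
tool_pos: [0.5707, -0.0942, 0.1361]
tcp_rot: [-0.127, 0.992, 0.0, 0.001]
contact_force: [-2.1, 0.0, 11.9]
gripper_width: 0.515
finger_force: 14.9
```

```bash
python3 m.py w7
```

```text
(no output)
```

View pics/w7.png

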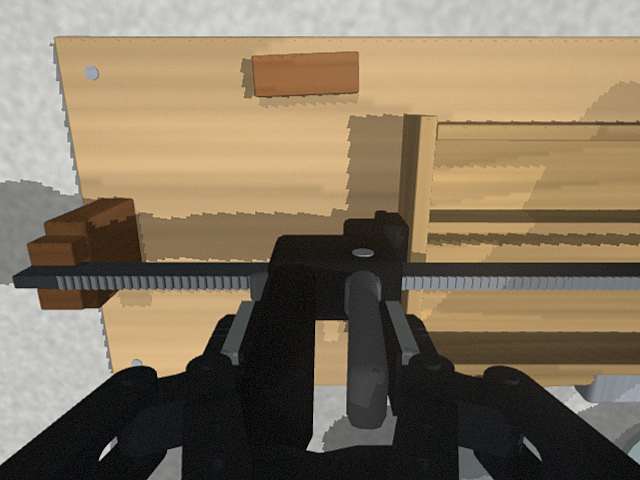

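The wall is flush and square on the tray's end (columns 402–436). The trigger has stalled short of full squeeze, and the arm's side force is about zero. I'm handing the job in.

```bash
python3 -c "
from workcell import manip;print(manip.job_done());s=manip.get_state();print(s['time'],s['gripper_width'],s['finger_force'])"
```

```text
the job is handed in; nothing more can be done
None
the job is handed in; nothing more can be done
```

I pumped the clamp through six pulls until the end wall looked flush and square on the tray, then handed the job in at about 10 s, still holding the trigger at a 24 N grip; no verdict came back, and I estimated the pad force on the wall (roughly 16–38 N) rather than measuring it.

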